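Feel out the heavy side of a rotor and hold it down

TASK

The closed drum on the balancing stand has a heavy side that cannot be seen, and the stiff shaft seals keep it wherever it is left. Take the handwheel by its handle, crank the rotor slowly through half a turn or more and feel where its weight pulls, then bring the heavy side straight down under the shaft and keep it still there: finish while holding the handle, so that the top can be chalked. Leave the other things on the bench where they lie.

Things in the scene. Friction and masses are not known exactly. Their poses are not given: they have to be found in the camera images.
- hub (a point): Centre of the circle that the handle's middle runs round: on the shaft's axis, 125 mm above the bench. Fixed to the stand, it does not turn: y lies along the level shaft, from the handle towards handwheel and drum; x is level, square to the shaft; z is up. The handle's free end is at y = -45 mm, nothing of the stand lies beyond it or under the handle.
- handle_mid (a point): Middle of the handwheel's handle, a plain black cylinder 24 mm across and 90 mm long, parallel to the shaft. It runs on a circle of radius 68 mm about hub (57 to 193 mm above the bench) and revolves freely on its own pin, so that it can be held fast from above while the wheel is cranked round. The point's own axes mean nothing.
- handle: The same handle as a part; its origin is handle_mid. A round pin end stands 5 mm out of its free end. The heavy side lies at no particular angle to it, another each time; wheel and handle are balanced in themselves.
- stand: Balancing stand; origin on the bench below hub, same axes. Along y: handwheel, 160 mm across, hub face at 48 mm, rim face at 57 mm; bearing pedestals at 98 to 132 and 254 to 288 mm, 168 mm high; between them the closed round drum, 140 mm across, y 142 to 244 mm; base plate y 82 to 304 mm, 176 mm wide, 18 mm thick.
- rotor (a joint): Turn of shaft, drum and handwheel (one rigid unit), rad; grows anticlockwise seen from the handle's end (x right, z up), counts on over whole turns; reads 0 when the handle is on hub's +x side, which tells nothing of the heavy side. Seal drag is about 0.46 N m either way; the unseen weight pulls with 0.28 to 0.42 N m when level with the shaft. So cranking takes 0.6 N (heavy side sinking) to 13 N (rising) at the handle.
- wrench: Bystander: ring and open-end spanner, 190 mm, lying flat; origin in its underside.
- chalk: Bystander: square stick of chalk, 85 x 12 x 12 mm, lying flat; origin in its underside.
- grease: Bystander: round grease can, 68 mm across, 75 mm high; origin in its underside.
- weights: Bystander: wooden block 52 x 130 x 22 mm with five small brass trim weights standing in it, 44 mm high over all; origin in its underside.
- calliper: Bystander: sliding calliper lying flat, 215 mm long; origin in its underside.
- beaker: Bystander: glass beaker, 72 mm across, 95 mm high; origin in its underside.
- driver: Bystander: screwdriver lying flat, 200 mm; origin in its underside.

How it is judged (in metres and radians):
On the way:
1. by its handle, held in the fingers, the rotor has been cranked round to about the opposite side (the handle is at least 120 mm from where it began) (distance of handle_mid from where it was at the start of the episode above 0.12 m and contact force between the fingers and handle above 1 N), for 0.1 s.
At the end, for the whole second after the job is handed in: The heavy side is within 15 degrees of straight down (the centre of the hidden weight, 35 mm from the shaft, hangs under it to within 9 mm), the rotor is still (under 0.1 rad/s), and the fingers still hold the handle (contact force over 1 N) (x of eccentric_c0 in the frame of hub between -0.009 and 0.009 m and z of eccentric_c0 in the frame of hub below 0 m and velocity of joint rotor between -0.1 and 0.1 rad/s and contact force between the fingers and handle above 1 N); the arm keeps its last pose, push and grip.
It fails at once if the rotor is turned faster than 5 rad/s (velocity of joint rotor above 5 rad/s or velocity of joint rotor below -5 rad/s).
It fails at once if another thing on the bench is moved more than 30 mm (distance of any of wrench, chalk, grease, weights, calliper, beaker, driver from where it was at the start of the episode above 0.03 m).
It also fails if it takes over 72 s, if anything falls off the work surface, if the arm or the gripper's body presses on something with over 40 N, if the wrist force passes 120 N, or if a joint passes its speed limit or range.

ROBOT

A 6-joint arm with a two-finger parallel gripper is mounted at the origin on the work surface. World frame = base frame: x ahead of the robot, y to its left, z up, the work surface at z = 0. Lengths are in m, angles in degrees, forces in N, time in s.
With the tool pointing down it reaches from about 0.4 to 0.825 m from the base axis. Payload 7 kg.
Tool frame: the origin (TCP) lies between the finger pads; the fingertips stand 19 mm ahead of it and the grasp point (between the pads) is the TCP; z points along the fingers, y is the line along which they close (so a half turn about z gives the same grasp; the last joint's range is limited). The gripper opens to 88 mm and grips with 3 to 60 N. Pads are 19 mm wide; open, the fingers measure 130 mm over their backs; the gripper's body (78 mm by 193 mm) begins 47 mm behind the grasp point.
Start: joints at [-50.472, 20.546, 0.682, 0, -70.136, -16.507], TCP at [0.264, -0.621, 0.246] pointing down, gripper open.
Joint ranges: [-176.03, 176.03], [-82.01, 121.73], [-58.28, 71.71], [-173.87, 95.51], [-174.79, -0.11], [-173.66, 173.66]. Speed limits (degrees/s): [136.94, 136.94, 172.46, 180, 180, 180].

INTERFACE

Orientations are given as [roll, pitch, yaw] about the fixed x, y, z axes, in that order (R = Rz(yaw) Ry(pitch) Rx(roll)).
In Python, from plant import r gives the robot as it stands. The module is installed in compiled form; this text tells all that it offers.
- The arm moves only by the shell command python3 -m pendant 'ROWS' [OPENING] [FORCE]. ROWS is JSON, a list of rows, each a list of 6 numbers: the shift along the tool's x, y, z in mm, then the turn, a rotation vector about the tool's x, y, z in rad. In form: [[tx, ty, tz, wx, wy, wz], ...]. A call has 1 to 20 rows; each row is the pose to reach, as a shift and turn from the pose commanded when the call began, along the tool's axes at that moment; what a row does not reach only later rows make up. A row lasts 1/8 s, in which the tool goes at most 62.5 mm and 10.7 degrees, less where a joint would pass 70% of its speed; a pose out of reach is approached as far as the arm can. A call with a gripper value outside its range is refused whole. OPENING is the finger opening in mm, from 0 to 87.6, set as the call begins (- or left out, the last holds). The fingers move at their own pace and stop on an object; FORCE is the grip in N (left out, the last holds). Time passes only in rows, so rows that repeat a pose let the fingers close. It gives the time, the measured TCP pose, the force, the opening and the grip force at its end, in the units of the state.
- r.get_state(): the state, without advancing time (a new reading comes with each control period).
- r.capture(name): name is "side" or "top"; returns the picture (400x640x3 uint8, red, green, blue); there is no depth.
- r.camera_params(name): a dict with "mtx" (3x3 intrinsics, pixels), "rvec" (rotation vector, rad) and "tvec" (3), from world to camera coordinates, as OpenCV has them. Camera axes: x right, y down, z forward; pixel columns grow to the right and rows downward; lengths in m; the calibration is good to about 2 mm. A picture is of the moment at which its call begins. camera_params takes no time and is no camera call.
- r.close_job(): hands the job in; it is judged then, once.
The state is a dict: "time_s": time; "joints": joint angles; "qd": joint speeds; "joint_torque": joint torques, N m; "tcp_pos": TCP position; "eef_rot": TCP orientation; "contact_force": force on the tool from outside, world axes, zero at the start; "moment": the same for the moment, N m; "gripper_width": finger opening in m; "gripper_force": force on a finger pad.
Only numpy, scipy, OpenCV 4.12 (cv2) and the standard library are available. Lean on these libraries where they do the work, as an engineer would, in place of code of your own. Each camera call takes 0.05 s, during which the arm holds its last target. There are 200 camera calls.

## Working session

There is one attempt and no reset: what is moved stays moved. The work goes in short steps, Python scripts to look and compute and a shell command to move; the robot and the scene stay as the last step left them, time stands still between calls to the robot, and variables do not carry over. Pictures are saved under pics/ and viewed, at most 10 in all, crops included, and the job is handed in when it is done.

```bash
mkdir -p pics
python3 - <<'E'
from plant import r
import cv2
print(r.get_state())
for n in("side","top"):
    cv2.imwrite(f"pics/{n}0.png",r.capture(n)[:,:,::-1]); print(n,r.camera_params(n))
E
```

```text
{'time_s': 0.0, 'joints': array([-5.04716528e+01,  2.05905313e+01,  6.33174692e-01, -1.99481655e-02,
       -7.01366675e+01, -1.65053747e+01]), 'qd': array([-0.22749543,  0.02130295, -0.03169737,  0.00769983,  0.05719929,
       -0.09749374]), 'joint_torque': array([-8.76370486e-04, -5.82722104e+01,  2.93055940e+01,  6.99725971e+00,
        6.77786578e-03, -1.56229330e-04]), 'tcp_pos': array([ 0.26376627, -0.6208214 ,  0.24462886]), 'eef_rot': array([ 1.79904522e+02, -8.73546850e-03, -1.56983814e+02]), 'contact_force': array([-0.58957324, -0.67209887,  0.86819395]), 'moment': array([0.02448333, 0.02190308, 0.02610827]), 'gripper_force': 0.0, 'gripper_width': 0.08743935568190063}
side {'mtx': array([[472.63069012,   0.        , 321.64135425],
       [  0.        , 472.63069012, 200.44624397],
       [  0.        ,   0.        ,   1.        ]]), 'rvec': array([ 0.27143566, -2.6467917 ,  1.47303007]), 'tvec': array([0.57914564, 0.13513523, 1.35808203])}
top {'mtx': array([[362.76674929,   0.        , 318.46343575],
       [  0.        , 362.76674929, 198.39299121],
       [  0.        ,   0.        ,   1.        ]]), 'rvec': array([ 2.19436733, -2.14651155,  0.12154846]), 'tvec': array([-0.02316837,  0.6023781 ,  1.01399053])}
```

View pics/side0.png

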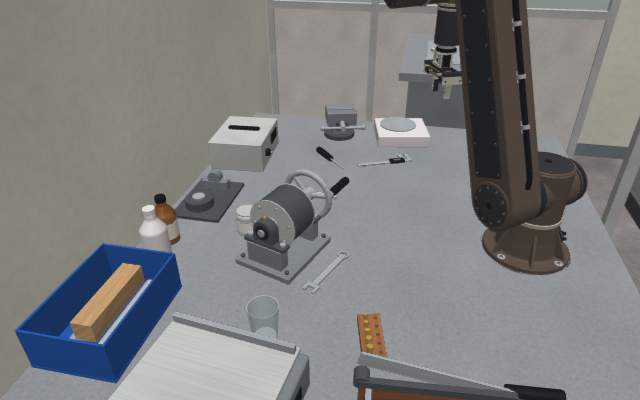

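View pics/top0.png

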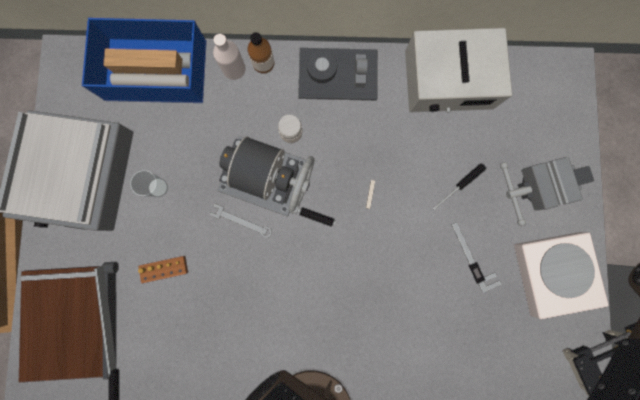

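The side view shows the stand at about (285,220), with the black handle at (340,186). In the top view the drum is at (255,167) and the handle runs (301,211)–(333,221). I'll enlarge both to get exact points.

Run:
```python
import cv2
a=cv2.imread("pics/top0.png")[125:245,200:350]; b=cv2.imread("pics/side0.png")[160:280,225:375]
cv2.imwrite("pics/c0.png",cv2.vconcat([cv2.resize(x,None,fx=5,fy=5,interpolation=cv2.INTER_CUBIC)[:,:] for x in(a,)]))
cv2.imwrite("pics/c1.png",cv2.resize(b,None,fx=5,fy=5,interpolation=cv2.INTER_CUBIC))
```

```text
(no output)
```

View pics/c0.png

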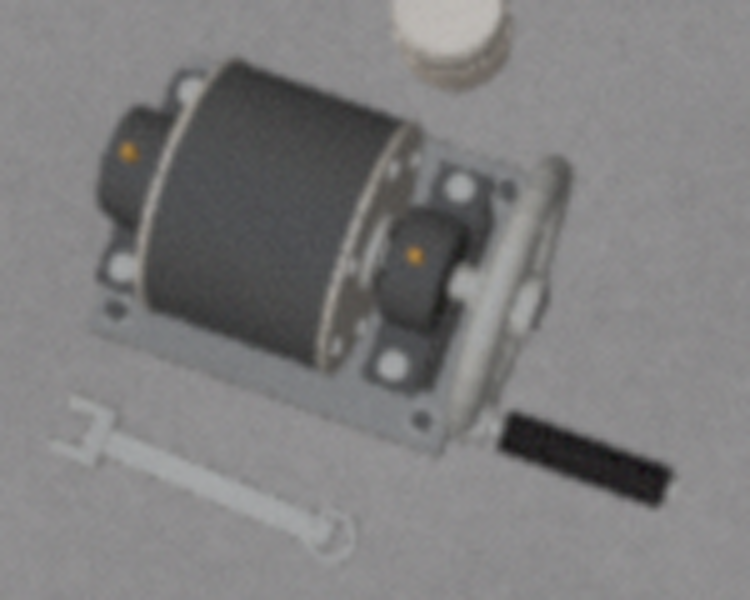

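View pics/c1.png

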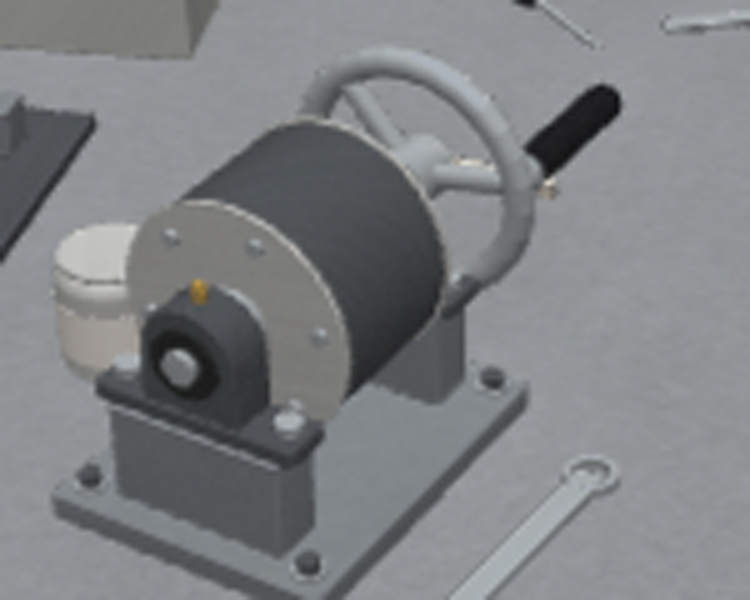

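The crops show the oil cups, the base corners, and the handle at roughly the -x side. I'll fit the stand pose and handle angle from these points.

```bash
cat > h.py <<'E'
import numpy as np, cv2
from plant import r
def proj(n,P):
    c=r.camera_params(n); return cv2.projectPoints(np.array(P,float),c["rvec"],c["tvec"],c["mtx"],None)[0][:,0]
def w(p,P):  # stand->world
    c,s=np.cos(p[2]),np.sin(p[2]); P=np.array(P,float)
    return P@np.array([[c,s,0],[-s,c,0],[0,0,1]])+[p[0],p[1],0]
E
python3 - <<'E'
from h import *
from scipy.optimize import least_squares
def model(p):
    hx,hz=.068*np.cos(p[3]),.125+.068*np.sin(p[3])
    A=[[hx,-.045,hz],[hx,.045,hz],[-.088,.082,.018],[-.088,.304,.018]]
    T=A+[[0,.115,p[4]],[0,.271,p[4]]]; S=A[:3]+[[.088,.304,.018],[0,.271,p[4]]]
    return np.vstack([proj("top",w(p,T)),proj("side",w(p,S))])
t=np.array([[664,484],[505,430],[437,447],[95,325],[415,256],[127,152]])/5+[200,125]
s=np.array([[605,100],[533,165],[527,385],[55,495],[199,291]])/5+[225,160]
o=np.vstack([t,s])
best=min((least_squares(lambda p:(model(p)-o).ravel(),[.5,0,y,np.pi+d,.172],loss='soft_l1') for y in(-.3,.3) for d in(-.6,.6)),key=lambda q:q.cost)
p=best.x; print(p,np.degrees(p[2:4]),best.cost); print((model(p)-o).round(1).tolist())
hm=w(p,[[.068*np.cos(p[3]),0,.125+.068*np.sin(p[3])]]); print(hm, w(p,[[0,0,.125]]))
E
```

```text
[ 0.6074185  -0.02715025 -0.32003187  2.98179877  0.15954048] [-18.33647562 170.84448479] 7.928474980503145
[[0.4, 0.9], [-0.6, 0.0], [0.2, 2.0], [-2.8, 0.9], [0.1, 0.1], [0.3, 0.7], [-0.9, -0.1], [-1.1, 0.2], [-0.2, -1.7], [-1.7, -1.1], [-0.5, -0.2]]
[[ 0.5436935  -0.00603021  0.1358198 ]] [[ 0.6074185  -0.02715025  0.125     ]]
```

```bash
python3 -m pendant '[[-20,18,0,0,0,-0.03],[-60,55,0,0,0,-0.1],[-110,100,0,0,0,-0.19],[-155,142,0,0,0,-0.27],[-200,183,0,0,0,-0.35],[-245,224,0,0,0,-0.43],[-290,265,0,0,0,-0.51],[-335,306,0,0,0,-0.59],[-380,348,0,0,0,-0.67],[-420,384,0,0,0,-0.74],[-455,416,0,0,0,-0.8],[-480,439,0,0,0,-0.84],[-492,450,0,0,0,-0.85],[-492,450,0,0,0,-0.85],[-492,450,0,0,0,-0.85],[-492,450,0,0,0,-0.85]]' 87
python3 - <<'E'
from h import *
for n,(x0,y0) in dict(top=(220,110),side=(265,100)).items():
    im=r.capture(n)[:,:,::-1][y0:y0+150,x0:x0+150]; cv2.imwrite(f"pics/{n}1.png",im)
a=cv2.hconcat([cv2.imread("pics/top1.png"),cv2.imread("pics/side1.png")])
cv2.imwrite("pics/both1.png",cv2.resize(a,(800,400),interpolation=cv2.INTER_CUBIC))
E
```

```text
time_s: 2.1
tcp_pos: [0.5404, -0.0156, 0.2457]
eef_rot: [-180.0, 0.0, -108.4]
contact_force: [-0.2, 0.7, 0.4]
gripper_width: 0.087
gripper_force: 0.0
```

View pics/both1.png

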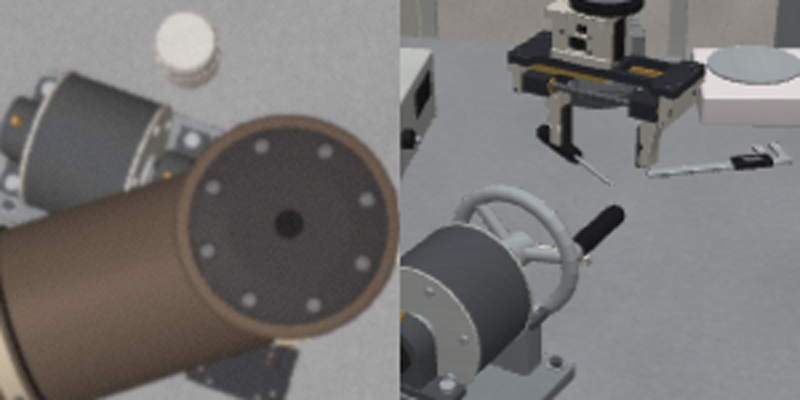

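The left panel shows the wrist over the handle. The right panel shows the open fingers straddling it, centred. I'll descend and close gently.

```bash
python3 -m pendant '[[0,0,25,0,0,0],[0,0,55,0,0,0],[0,0,85,0,0,0],[0,0,105,0,0,0],[0,0,109,0,0,0],[0,0,109,0,0,0]]' 87
python3 -m pendant '[[0,0,0,0,0,0],[0,0,0,0,0,0],[0,0,0,0,0,0],[0,0,0,0,0,0]]' 15 10
python3 -m pendant '[[0,0,0,0,0,0],[0,0,0,0,0,0],[0,0,0,0,0,0],[0,0,0,0,0,0]]' 15 10
```

```text
time_s: 2.95
tcp_pos: [0.5411, -0.0149, 0.137]
eef_rot: [-180.0, -0.0, -108.3]
contact_force: [-0.2, 0.2, 0.8]
gripper_width: 0.087
gripper_force: 0.0
time_s: 3.45
tcp_pos: [0.5409, -0.0146, 0.1368]
eef_rot: [-180.0, 0.0, -108.3]
contact_force: [0.4, -0.2, -0.4]
gripper_width: 0.0525
gripper_force: 0.0
time_s: 3.95
tcp_pos: [0.5401, -0.0145, 0.1364]
eef_rot: [179.9, -0.0, -108.3]
contact_force: [-2.5, 1.6, 1.0]
gripper_width: 0.0237
gripper_force: 10.0
```

Run:
```python
import numpy as np
a=np.arange(171,-24.1,-5)
for i in range(0,len(a)-3,3):
    t=np.radians(a[i:i+4]); dy=-68*(np.cos(t)-np.cos(t[0])); dz=-68*(np.sin(t)-np.sin(t[0]))
    print(int(a[i]),[[0,round(float(y),1),round(float(z),1)] for y,z in zip(dy[1:],dz[1:])])
```

```text
171 [[0, -1.2, -5.8], [0, -2.9, -11.5], [0, -5.0, -17.0]]
156 [[0, -2.6, -5.3], [0, -5.7, -10.4], [0, -9.3, -15.1]]
141 [[0, -3.9, -4.4], [0, -8.2, -8.5], [0, -12.9, -12.2]]
126 [[0, -4.9, -3.3], [0, -10.2, -6.1], [0, -15.6, -8.5]]
111 [[0, -5.6, -1.9], [0, -11.4, -3.3], [0, -17.3, -4.1]]
96 [[0, -5.9, -0.4], [0, -11.9, -0.2], [0, -17.7, 0.5]]
81 [[0, -5.8, 1.2], [0, -11.5, 2.9], [0, -17.0, 5.0]]
66 [[0, -5.3, 2.6], [0, -10.4, 5.7], [0, -15.1, 9.3]]
51 [[0, -4.4, 3.9], [0, -8.5, 8.2], [0, -12.2, 12.9]]
36 [[0, -3.3, 4.9], [0, -6.1, 10.2], [0, -8.5, 15.6]]
21 [[0, -1.9, 5.6], [0, -3.3, 11.4], [0, -4.1, 17.3]]
6 [[0, -0.4, 5.9], [0, -0.2, 11.9], [0, 0.5, 17.7]]
-9 [[0, 1.2, 5.8], [0, 2.9, 11.5], [0, 5.0, 17.0]]
```

```bash
(python3 -m pendant '[[0,0,0,0,0,0],[0,0,0,0,0,0]]' 15 45
python3 -m pendant '[[0,-1.2,-5.8,0,0,0],[0,-2.9,-11.5,0,0,0],[0,-5,-17,0,0,0]]'
python3 -m pendant '[[0,-2.6,-5.3,0,0,0],[0,-5.7,-10.4,0,0,0],[0,-9.3,-15.1,0,0,0]]'
python3 -m pendant '[[0,-3.9,-4.4,0,0,0],[0,-8.2,-8.5,0,0,0],[0,-12.9,-12.2,0,0,0]]') | tee log1.txt
```

```text
time_s: 4.2
tcp_pos: [0.5401, -0.0145, 0.1364]
eef_rot: [179.9, -0.0, -108.3]
contact_force: [-4.4, 3.1, 2.6]
gripper_width: 0.023
gripper_force: 45.0
time_s: 4.58
tcp_pos: [0.5458, -0.0164, 0.1538]
eef_rot: [-180.0, -0.0, -108.3]
contact_force: [1.2, -0.2, -6.9]
gripper_width: 0.0229
gripper_force: 45.0
time_s: 4.95
tcp_pos: [0.5552, -0.0196, 0.1684]
eef_rot: [-180.0, -0.0, -108.3]
contact_force: [7.7, -3.9, -16.4]
gripper_width: 0.0226
gripper_force: 45.0
time_s: 5.32
tcp_pos: [0.5663, -0.0234, 0.1789]
eef_rot: [179.9, -0.0, -108.3]
contact_force: [6.7, -1.7, -23.8]
gripper_width: 0.023
gripper_force: 45.0
```

Radial pull is growing, so the commanded circle sits a few mm too high. I'll correct downward while going on.

```bash
(python3 -m pendant '[[0,-4.9,-2.3,0,0,0],[0,-10.2,-4.1,0,0,0],[0,-15.6,-5.5,0,0,0]]'
python3 -m pendant '[[0,-5.6,-1.7,0,0,0],[0,-11.4,-2.7,0,0,0],[0,-17.3,-3.1,0,0,0]]') | tee -a log1.txt
python3 - <<'E'
import numpy as np,re
t=open('log1.txt').read()
g=lambda k:np.array([eval(x) for x in re.findall(k+r': (\[.*\])',t)])
P=g('tcp_pos');F=g('contact_force');u=np.array([.949,-.315])
x=(P[:,:2]-[.6074,-.0272])@u;z=P[:,2]-.125
for a,b,f in zip(x,z,F):
    th=np.arctan2(b,a);fx=f[:2]@u; print(np.degrees(th).round(1),np.hypot(a,b).round(4),'rad',round(fx*np.cos(th)+f[2]*np.sin(th),1),'tan ccw',round(-fx*np.sin(th)+f[2]*np.cos(th),1))
E
```

```text
time_s: 5.7
tcp_pos: [0.5803, -0.0282, 0.1863]
eef_rot: [179.8, -0.1, -108.3]
contact_force: [-5.9, 2.7, -6.2]
gripper_width: 0.0227
gripper_force: 45.0
time_s: 6.08
tcp_pos: [0.5965, -0.0337, 0.1904]
eef_rot: [179.9, -0.1, -108.3]
contact_force: [-10.2, 3.1, -2.5]
gripper_width: 0.023
gripper_force: 45.0
170.5 0.0688 rad 5.5 tan ccw -1.7
155.0 0.0682 rad -4.0 tan ccw 5.7
140.1 0.0677 rad -17.1 tan ccw 7.1
126.7 0.0672 rad -23.2 tan ccw 8.7
112.5 0.0664 rad -3.3 tan ccw 8.3
97.2 0.0659 rad -1.1 tan ccw 10.9
```

```bash
cat > an.py <<'E'
import numpy as np,re
from scipy.optimize import least_squares
t=open('log1.txt').read()
g=lambda k:np.array([eval(x) for x in re.findall(k+r': (\[.*\])',t)])
P=g('tcp_pos')[1:];F=g('contact_force')[1:];u=np.array([.949,-.315])
x=(P[:,:2]-[.6074,-.0272])@u;z=P[:,2]-.125
c=least_squares(lambda q:np.hypot(x-q[0],z-q[1])-.068,[0,0]).x; print('centre off mm',(c*1e3).round(1))
th=np.arctan2(z-c[1],x-c[0]);fx=F[:,:2]@u;T=-fx*np.sin(th)+F[:,2]*np.cos(th);R=fx*np.cos(th)+F[:,2]*np.sin(th)
for a in zip(np.degrees(th).round(1),R.round(1),T.round(1)):print(*a)
sg=np.sign(np.r_[th[1]-th[0],(np.diff(th)+np.pi)%(2*np.pi)-np.pi]); ok=abs(R)<20
A=np.c_[-sg,-np.cos(th),-np.sin(th)]; s=np.linalg.lstsq(A[ok],T[ok],rcond=None)[0]*.068
# hand torque=-T*r = D*sg + G cos(th+phi)= D*sg+a cos th+b sin th
a,b=s[1:];phi=np.arctan2(-b,a); print('D,G',s[0],np.hypot(a,b),'target theta',np.degrees(-np.pi/2-phi)%360)
A2=A[:,1:];q=np.linalg.lstsq(A2[ok],(T+sg*.46/.068)[ok],rcond=None)[0]*.068
print('fixed D: G',np.hypot(*q),'target',np.degrees(-np.pi/2-np.arctan2(-q[1],q[0]))%360)
E
(python3 -m pendant '[[0,-5.9,-0.4,0,0,0],[0,-11.9,-0.2,0,0,0],[0,-17.7,0.5,0,0,0]]'
python3 -m pendant '[[0,-5.8,1.2,0,0,0],[0,-11.5,2.9,0,0,0],[0,-17,5,0,0,0]]') | tee -a log1.txt|grep time; python3 an.py
```

```text
time_s: 6.45
time_s: 6.82
centre off mm [-1.4 -2.2]
152.8 -4.2 5.6
137.9 -17.3 6.4
124.6 -23.5 7.9
110.7 -3.5 8.2
95.8 -1.4 10.9
81.1 -2.8 10.9
66.3 -5.1 11.9
D,G 0.5669809306711538 0.329604479142779 target theta 116.19873153197759
fixed D: G 0.3629774550660238 target 135.73455090119907
```

```bash
(python3 -m pendant '[[0,-5.3,2.6,0,0,0],[0,-10.4,5.7,0,0,0],[0,-15.1,9.3,0,0,0]]'
python3 -m pendant '[[0,-4.4,3.9,0,0,0],[0,-8.5,8.2,0,0,0],[0,-12.2,12.9,0,0,0]]') | tee -a log1.txt|grep time; python3 an.py
```

```text
time_s: 7.2
time_s: 7.58
centre off mm [-1.4 -2.2]
152.9 -4.2 5.6
137.9 -17.3 6.5
124.7 -23.5 7.9
110.7 -3.5 8.2
95.8 -1.4 10.9
81.1 -2.8 11.0
66.3 -5.1 11.9
51.4 -4.4 12.4
36.6 -8.8 12.5
D,G 0.5235497648141055 0.33457338194952735 target theta 124.81765123548385
fixed D: G 0.37836514395518367 target 134.92077698747227
```

```bash
(python3 -m pendant '[[0,-2.6,5.1,0,0,0],[0,-5.1,10.4,0,0,0],[0,-7.5,15.6,0,0,0]]'
python3 -m pendant '[[0,-1.6,5.6,0,0,0],[0,-2.8,11.4,0,0,0],[0,-3.4,17.3,0,0,0]]'
python3 -m pendant '[[0,-0.4,5.9,0,0,0],[0,-0.2,11.9,0,0,0],[0,0.5,17.7,0,0,0]]'
python3 -m pendant '[[0,1.2,5.8,0,0,0],[0,2.9,11.5,0,0,0],[0,5,17,0,0,0]]') | tee -a log1.txt|grep time; python3 an.py
```

```text
time_s: 7.95
time_s: 8.32
time_s: 8.7
time_s: 9.07
centre off mm [-1.3 -2.2]
152.9 -4.2 5.6
138.0 -17.3 6.5
124.7 -23.5 7.9
110.8 -3.5 8.2
95.9 -1.4 10.9
81.2 -2.8 11.0
66.4 -5.1 11.9
51.5 -4.4 12.4
36.7 -8.8 12.5
22.3 -9.2 11.4
7.9 -8.3 10.6
-6.7 -9.1 11.1
-21.1 -9.3 9.8
D,G 0.49383891088590726 0.3389624796437508 target theta 130.92595395956923
fixed D: G 0.3782285445801638 target 133.4091325205851
```

The weight appears lowest near θ≈131° from this pass. I'll crank back, measuring in the opposite sense, which cancels the drag bias.

Run:
```python
import numpy as np
a=np.arange(-23,128,5)
for i in range(0,len(a)-3,3):
    t=np.radians(a[i:i+4]); dy=-68*(np.cos(t)-np.cos(t[0])); dz=-68*(np.sin(t)-np.sin(t[0]))
    print(int(a[i]),[[0,round(float(y),1),round(float(z),1)] for y,z in zip(dy[1:],dz[1:])])
```

```text
-23 [[0, -2.1, -5.6], [0, -3.7, -11.3], [0, -4.7, -17.1]]
-8 [[0, -0.6, -5.9], [0, -0.6, -11.8], [0, -0.2, -17.8]]
7 [[0, 1.0, -5.9], [0, 2.5, -11.6], [0, 4.4, -17.2]]
22 [[0, 2.5, -5.4], [0, 5.4, -10.6], [0, 8.7, -15.5]]
37 [[0, 3.8, -4.6], [0, 7.9, -8.8], [0, 12.4, -12.7]]
52 [[0, 4.8, -3.4], [0, 9.9, -6.5], [0, 15.3, -9.0]]
67 [[0, 5.6, -2.1], [0, 11.3, -3.7], [0, 17.1, -4.7]]
82 [[0, 5.9, -0.6], [0, 11.8, -0.6], [0, 17.8, -0.2]]
97 [[0, 5.9, 1.0], [0, 11.6, 2.5], [0, 17.2, 4.4]]
112 [[0, 5.4, 2.5], [0, 10.6, 5.4], [0, 15.5, 8.7]]
```

```bash
(python3 -m pendant '[[0,-2.1,-5.6,0,0,0],[0,-3.7,-11.3,0,0,0],[0,-4.7,-17.1,0,0,0]]'
python3 -m pendant '[[0,-0.6,-5.9,0,0,0],[0,-0.6,-11.8,0,0,0],[0,-0.2,-17.8,0,0,0]]'
python3 -m pendant '[[0,1,-5.9,0,0,0],[0,2.5,-11.6,0,0,0],[0,4.4,-17.2,0,0,0]]'
python3 -m pendant '[[0,2.5,-5.4,0,0,0],[0,5.4,-10.6,0,0,0],[0,8.7,-15.5,0,0,0]]') | tee -a log1.txt|grep time; python3 an.py|tail -6
```

```text
time_s: 9.45
time_s: 9.82
time_s: 10.2
time_s: 10.58
-8.6 -1.2 -3.3
6.7 -1.4 -3.1
21.8 -1.6 -1.6
36.9 -2.2 -1.4
D,G 0.4743782493548165 0.36542734660804954 target theta 132.27261082290988
fixed D: G 0.37334780806018814 target 133.8707500559181
```

```bash
(python3 -m pendant '[[0,3.8,-4.6,0,0,0],[0,7.9,-8.8,0,0,0],[0,12.4,-12.7,0,0,0]]'
python3 -m pendant '[[0,4.8,-3.4,0,0,0],[0,9.9,-6.5,0,0,0],[0,15.3,-9,0,0,0]]'
python3 -m pendant '[[0,5.6,-2.1,0,0,0],[0,11.3,-3.7,0,0,0],[0,17.1,-4.7,0,0,0]]'
python3 -m pendant '[[0,5.9,-0.6,0,0,0],[0,11.8,-0.6,0,0,0],[0,17.8,-0.2,0,0,0]]') | tee -a log1.txt|grep time; python3 an.py|tail -6
```

```text
time_s: 10.95
time_s: 11.32
time_s: 11.7
time_s: 12.08
51.9 -3.9 -1.7
66.8 -1.6 -1.5
81.6 -3.6 -2.0
96.2 -4.2 -3.9
D,G 0.4691425151081752 0.37217830681477493 target theta 133.35607367381343
fixed D: G 0.37259593134755165 target 133.7018311554226
```

```bash
(python3 -m pendant '[[0,5.9,1,0,0,0],[0,11.6,2.5,0,0,0],[0,17.2,4.4,0,0,0]]'
python3 -m pendant '[[0,5.4,2.5,0,0,0],[0,10.6,5.4,0,0,0],[0,15.5,8.7,0,0,0]]') | tee -a log1.txt; python3 an.py
```

```text
time_s: 12.45
tcp_pos: [0.5806, -0.0281, 0.1864]
eef_rot: [-179.7, 0.0, -108.2]
contact_force: [3.6, -8.5, -3.6]
gripper_width: 0.0231
gripper_force: 45.0
time_s: 12.82
tcp_pos: [0.5664, -0.0233, 0.1785]
eef_rot: [-179.6, 0.0, -108.2]
contact_force: [3.3, -8.7, 2.7]
gripper_width: 0.0229
gripper_force: 45.0
centre off mm [-1.3 -2.2]
152.9 -4.2 5.6
138.0 -17.3 6.5
124.7 -23.5 7.9
110.8 -3.5 8.2
95.9 -1.4 10.9
81.2 -2.8 11.0
66.4 -5.1 11.9
51.5 -4.4 12.4
36.7 -8.8 12.5
22.3 -9.2 11.4
7.9 -8.3 10.6
-6.6 -9.1 11.1
-21.0 -9.3 9.8
-8.6 -1.2 -3.3
6.7 -1.4 -3.1
21.8 -1.6 -1.6
36.9 -2.2 -1.4
51.9 -3.9 -1.7
66.8 -1.6 -1.5
81.6 -3.6 -2.0
96.2 -4.2 -3.9
110.5 -5.5 -4.4
124.9 -1.1 -6.4
D,G 0.4689739767972968 0.37272710252556646 target theta 133.3920849565932
fixed D: G 0.3726671192705784 target 133.402120991536
```

Both directions agree: drag is 0.47 N m, imbalance is 0.373 N m, and the heavy side is down at θ≈133.4°. Next is the final approach.

```bash
python3 -m pendant '[[0,2.2,1.9,0,0,0],[0,4.5,3.8,0,0,0],[0,6.7,5.8,0,0,0],[0,6.7,5.8,0,0,0],[0,6.7,5.8,0,0,0],[0,6.7,5.8,0,0,0]]' | tee -a log1.txt; python3 an.py | tail -3
```

```text
time_s: 13.58
tcp_pos: [0.5597, -0.021, 0.1728]
eef_rot: [-179.7, 0.0, -108.2]
contact_force: [0.4, -5.7, 4.4]
gripper_width: 0.0226
gripper_force: 45.0
132.5 1.8 -4.6
D,G 0.46290863464444415 0.37292242088667493 target theta 135.4509211485141
fixed D: G 0.37289509676728105 target 135.41316629435343
```

```bash
python3 -m pendant '[[0,0.5,0.5,0,0,0],[0,0.5,0.5,0,0,0],[0,0.5,0.5,0,0,0],[0,0.5,0.5,0,0,0],[0,0.5,0.5,0,0,0],[0,0.5,0.5,0,0,0]]'; python3 -c "
from plant import r
print(r.close_job())"
```

```text
time_s: 14.32
tcp_pos: [0.5595, -0.0209, 0.1726]
eef_rot: [-179.6, 0.0, -108.2]
contact_force: [0.2, -7.8, 5.7]
gripper_width: 0.0231
gripper_force: 45.0
the job is handed in; nothing more can be done
None
```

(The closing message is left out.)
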